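# Put the washed citrus press back together

## Task

Put the washed citrus press back together: lay the strainer in its jug, collar over the sleeve, so that it rests flat on the lugs, then put the reaming cone on the spindle, turning it under a light push until its keyways find the spindle's tabs and it drops fully home on the shoulder. Do not force the cone or lean on the press (never more than about 20 N), let go of both parts, and leave the drinking glass and the spice jars standing where they are.

Things in the scene. Friction and masses are not known exactly. Their poses are not given: they have to be found in the camera images.
- press: Electric citrus press, fixed on the worktop. Origin: centre of its underside, on the spindle axis; z up; jug spout to its -x, jug handle to its -y (reaching 110 mm from the axis, 100 mm high). White motor base 134 mm across, 50 mm high; on it a clear open jug, 141 mm outside, 134 mm inside, rim 100 mm up. Inside the wall six lugs carry the strainer.
- lugs (a point): Point on the press axis level with the lug tops, 88 mm above the press origin: where the underside of the strainer comes to lie. In the middle of the jug a fixed white sleeve, 24 mm across here, rises to 30 mm above this point; the spindle comes out of it.
- shoulder (a point): Point on the spindle axis, 130 mm above the press origin, at the top of the steel shoulder flange (25 mm across) where the cone's underside rests when home. Above it: shaft 12 mm across, nose tapered to 6 mm, tip 22 mm up; two opposite tabs, a bar 20 mm over both, 4 mm wide, 10 mm high from the shoulder. Tab direction varies and is not reported (this point does not turn).
- spindle_axis (a point): Point on the spindle axis at the tab tops, 140 mm above the press origin; fixed to the press. The spindle is sprung: starts to give at about 2.5 N, 5 mm travel (5 N), then a hard stop; springs back. It turns stiffly (0.1 N m): a hub turned lightly on top of the tabs does not carry it along; over the tabs the cone carries it round, harmlessly.
- strainer: Grey slotted strainer dish, 126 mm across, right way up on the worktop. Origin: centre of its underside; z up. Floor 3 mm thick, rim 9 mm high; in the middle a tubular collar, 40 mm outside, 31 mm inside, 35 mm high: grasp it round the collar from above, 28 mm up. 60 to 130 g. Any yaw fits. Must go in before the cone, which would block it.
- cone: Grey ribbed reaming cone standing on its skirt (62 mm across, 4 mm high). Origin: centre of its underside; z up. Straight round body 44 mm across from 24 to 46 mm up: grasp it there from above; domed top at 69 mm. 60 to 130 g. Its bore and keyways are described at cone_hub.
- cone_hub (a point): Point at the cone's origin, mouth of its hub: bore 14 mm wide, 24 mm deep, with two opposite keyways (180 degrees apart), 5.6 mm wide, the bore's full depth, reaching 12 mm from the axis. They must stand over the two tabs (within 4 degrees; either way round) for the cone to drop 10 mm from the tab tops to the shoulder. Their direction cannot be seen from outside and is not marked.
- tumbler: Plain drinking glass, 71 mm across, 88 mm high, a bystander. Origin: centre of its underside.
- spice_1: Spice jar with green cap, 46 mm across, 106 mm high, a bystander. Origin: centre of its underside.
- spice_3: Spice jar with green cap, 46 mm across, 106 mm high, a bystander. Origin: centre of its underside.
Not all that is in view belongs to the job. What is shaped like the cone but red is not meant. What is shaped like the strainer but red is not meant.

How it is judged:
By the outcome, as a careful person would: the job done as asked, in the order asked, and still so for the second after the job is handed in, with the robot touching nothing.
It also fails if it takes over 72 s, if anything falls off the work surface, if the arm or the gripper's body presses on something with over 40 N, if the wrist force passes 120 N, or if a joint passes its speed limit or range.

## Robot

A 6-joint arm with a two-finger parallel gripper is mounted at the origin on a cart in front of the work surface, level with it; the furniture and walls round the work are solid. World frame = base frame: x ahead of the robot, y to its left, z up, the work surface at z = 0. Lengths are in m, angles in rad, forces in N, time in s.
With the tool pointing down it reaches from about 0.35 to 0.975 m from the base axis. Payload 4.9 kg.
Tool frame: the origin (TCP) lies midway between the tips of the shut fingers; the grasp point (between the pads) lies 19 mm behind it; z points along the fingers, y is the line along which they close (so a half turn about z gives the same grasp; the last joint's range is limited). The gripper opens to 85 mm and grips with 20 to 120 N. Pads are 22 mm wide; open, the fingers measure 114 mm over their backs; the gripper's body (76 mm by 85 mm) begins 54 mm behind the grasp point. The pads swing forward as they close: fully open they stand 13 mm farther back than shut.
Start: joints at [-1.325, 0.053, 1.613, -0, 1.476, -0.119], TCP at [0.223, -0.584, 0.231] pointing down, gripper open.
Joint ranges: [-3.01, 3.01], [-1.01, 2.22], [0.06, 2.58], [-1.02, 4.17], [0.09, 2.62], [-3.14, 3.14]. Speed limits (rad/s): [2.57, 2.57, 3.14, 3.14, 3.14, 3.14].

## Interface

Orientations are given as a unit quaternion [w, x, y, z].
In Python, from bench import env, optics, job_done gives the robot as it stands.
- The arm moves only by the tool play_rows, never from a script. Its argument "targets" is a list that holds one entry, the list of rows, each a list of 4 numbers: the shift along the tool's x, y, z in mm, then the turn about the tool's z in degrees. In form: [[[x, y, z, spin], ...]]. A call has exactly 5 rows; each row is the pose to reach, as a shift and turn from the pose commanded when the call began, along the tool's axes at that moment; what a row does not reach only later rows make up. A row lasts 1/8 s, in which the tool goes at most 62.5 mm and 10.7 degrees, less where a joint would pass 70% of its speed; a pose out of reach is approached as far as the arm can. A call with a gripper value outside its range is refused whole. "fingers" is the opening, from -1 (shut) to 1 (fully open), so that 0 is half open, set as the call begins (left out, the last holds). The fingers move at their own pace and stop on an object; the grip force is fixed at half the most. Time passes only in rows, so rows that repeat a pose let the fingers close, or fill a call up. It gives the time, the measured TCP pose, the force, the opening and the grip force at its end, in the units of the state.
- env.sense(): the state, without advancing time (a new reading comes with each control period).
- optics.snapshot(name): name is "side" or "top"; returns a dict with "image" (384x512x3 uint8, red, green, blue), "vertical_fov" (degrees; the focal length in pixels is half the picture's height over the tangent of half this angle, whatever the lens; pixels are square), "cx", "cy" (the principal point, pixels), "rvec" (rotation vector, rad) and "tvec" (3), from world to camera coordinates, as OpenCV has them. Camera axes: x right, y down, z forward; pixel columns grow to the right and rows downward; lengths in m; the calibration is good to about 2 mm. A picture is of the moment at which its call begins. There is no depth.
- job_done(): hands the job in; it is judged then, once.
The state is a dict: "clock": time; "q": joint angles; "qd": joint speeds; "joint_torque": joint torques, N m; "ee_pos": TCP position; "ee_rot": TCP orientation; "wrist_force": force on the tool from outside, world axes, zero at the start; "ft_torque": the same for the moment, N m; "finger_gap": finger opening in m; "gripper_force": force on a finger pad.
Only numpy, scipy, OpenCV 4.12 (cv2) and the standard library are available. Lean on these libraries where they do the work, as an engineer would, in place of code of your own. Each camera call takes 0.05 s, during which the arm holds its last target. There are 200 camera calls.

## Working session

There is one attempt and no reset: what is moved stays moved. The work goes in short steps, Python scripts to look and compute and a tool call to move; the robot and the scene stay as the last step left them, time stands still between calls to the robot, and variables do not carry over. Pictures are saved under pics/ and viewed, at most 10 in all, crops included, and the job is handed in when it is done.

Besides the shell and the picture viewer there is one more tool, called after ">>>" as name(argument=value, ...), one argument or row to a line, values as JSON. play_rows: Moves the arm, as the interface text tells. Its arguments: {"type":"object","properties":{"targets":{"type":"array"},"fingers":{"type":"number"}},"required":["targets"]}

```bash
mkdir -p pics; ls; cat > h.py <<'E'
import numpy as np, cv2
from bench import env, optics, job_done
def cam(n):
    s=optics.snapshot(n); f=192/np.tan(np.radians(s["vertical_fov"]/2))
    K=np.array([[f,0,s["cx"]],[0,f,s["cy"]],[0,0,1]]);R=cv2.Rodrigues(np.array(s["rvec"],float))[0];t=np.array(s["tvec"],float).reshape(3)
    return s["image"],K,R,t
def save(im,name,box=None,k=1.5):
    if box: im=im[box[1]:box[3],box[0]:box[2]]
    cv2.imwrite("pics/"+name,cv2.cvtColor(cv2.resize(im,None,fx=k,fy=k,interpolation=cv2.INTER_CUBIC),cv2.COLOR_RGB2BGR))
def ray(K,R,t,u,v,z):
    d=R.T@np.linalg.inv(K)@np.array([u,v,1]);c=-R.T@t
    return c+d*(z-c[2])/d[2]
def proj(K,R,t,p):
    q=R@np.array(p,float)+t;q=K@q;return q[:2]/q[2]
E
python3 - <<'E'
from h import *
for n in("top","side"):
    im,K,R,t=cam(n);save(im,n+"1.png");print(n,K[0,0],-R.T@t,R.tolist())
s=env.sense();print({k:np.round(s[k],3) for k in s})
E
```

```text
pics
top 462.66755019489494 [ 0.42269173 -0.08443219  1.31056523] [[-0.0020863832214936817, -0.9998811109050488, -0.015277796318147116], [-0.9985190063251449, 0.002913619932816469, -0.054325913028063784], [0.05436396796131353, 0.015141825325000129, -0.9984063722319326]]
side 426.27250098409104 [0.12520986 0.83063835 0.73915224] [[-0.9353438281509727, -0.3529024916231369, -0.024326005550958096], [-0.17432997525354965, 0.519701828282374, -0.8363725661498318], [0.3078002320791527, -0.7780551658373203, -0.5476213801942724]]
{'clock': np.float64(0.1), 'q': array([-1.325,  0.053,  1.614,  0.   ,  1.476, -0.119]), 'qd': array([ 0.002, -0.   , -0.004,  0.001, -0.001, -0.001]), 'joint_torque': array([-0.0000e+00, -3.9491e+01, -3.7136e+01, -0.0000e+00,  4.0000e-03,
        0.0000e+00]), 'ee_pos': array([ 0.223, -0.583,  0.23 ]), 'ee_rot': array([-0.001,  0.983,  0.181, -0.   ]), 'wrist_force': array([0.576, 0.372, 0.173]), 'ft_torque': array([ 0.022, -0.003, -0.014]), 'gripper_force': np.float64(0.0), 'finger_gap': np.float64(0.086)}
```

View pics/top1.png

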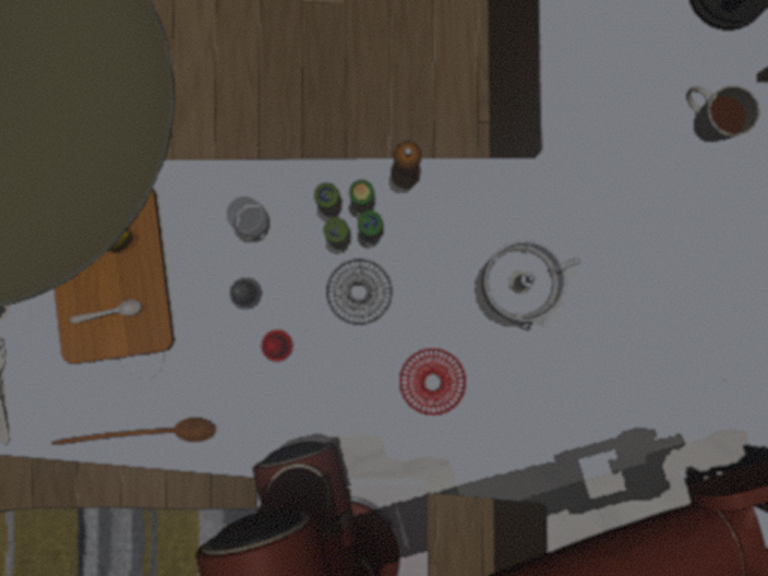

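View pics/side1.png

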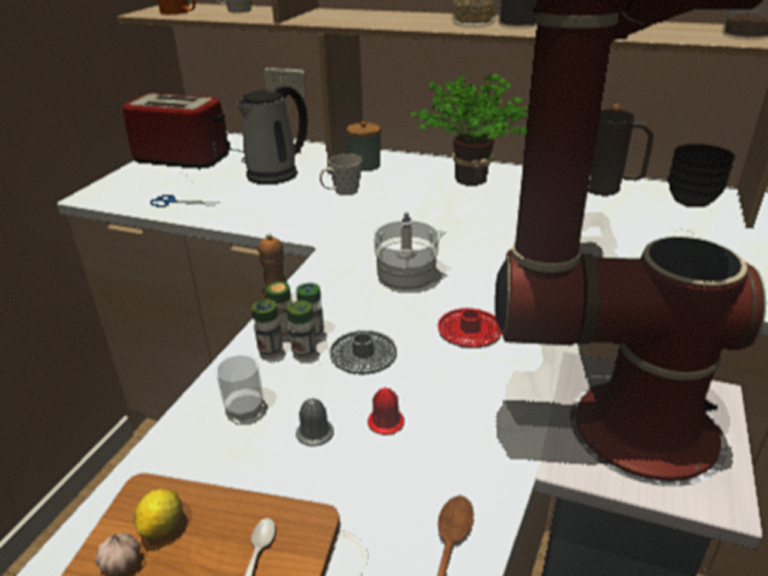

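The top view (1.5x) shows the grey strainer at (359,292), the grey cone at (245,292), the press at (522,283), and red decoys at (277,345) and (433,381). The spice jars are at (327–370, 195–232) and the tumbler at (250,220). Next I'll take enlarged crops.

```bash
python3 - <<'E'
from h import *
im,K,R,t=cam("top")
A=cv2.resize(im[160:224,140:272],None,fx=6,fy=6,interpolation=cv2.INTER_CUBIC)[:300*2]
im2,K2,R2,t2=cam("side")
B=im[150:226,310:396]
save(im,"t2.png",(140,160,272,224),6)
a=cv2.resize(im[150:230,305:400],(380,320),interpolation=cv2.INTER_CUBIC)
b=cv2.resize(im2[130:200,230:315],(380,313),interpolation=cv2.INTER_CUBIC)
b=np.vstack([b,np.zeros((7,380,3),np.uint8)])
c=cv2.resize(im2[215:310,190:285],(380,380-100),interpolation=cv2.INTER_CUBIC)
save(np.hstack([a,b]),"press2.png",None,1)
for n,u,v,z in[("strainer",359/1.5,292/1.5,.035),("cone",245/1.5,292/1.5,.069),("pressrim",522/1.5,283/1.5,.1),("sp",522/1.5,282/1.5,.15)]:
    p=ray(K,R,t,u,v,z);print(n,p.round(4),"side px",proj(K2,R2,t2,p)*1.5)
E
```

```text
strainer [ 0.4888 -0.0339  0.035 ] side px [365.77235589 337.21253865]
cone [0.4876 0.1697 0.069 ] side px [317.92783654 394.61926468]
pressrim [ 0.5003 -0.3206  0.1   ] side px [408.87557243 234.88085682]
sp [ 0.4988 -0.3109  0.15  ] side px [408.21454264 215.65969489]
```

View pics/t2.png

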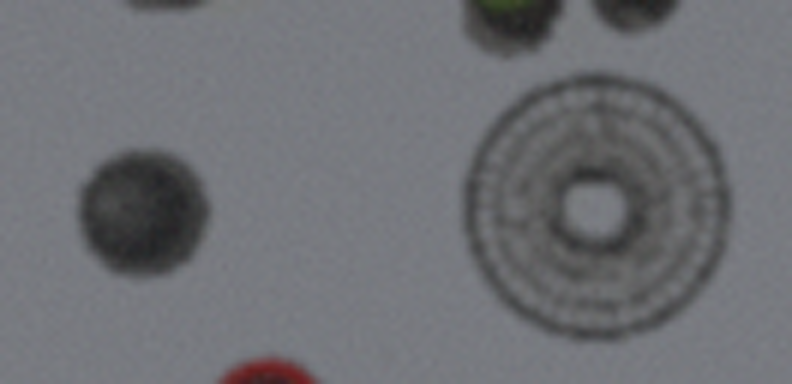

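View pics/press2.png

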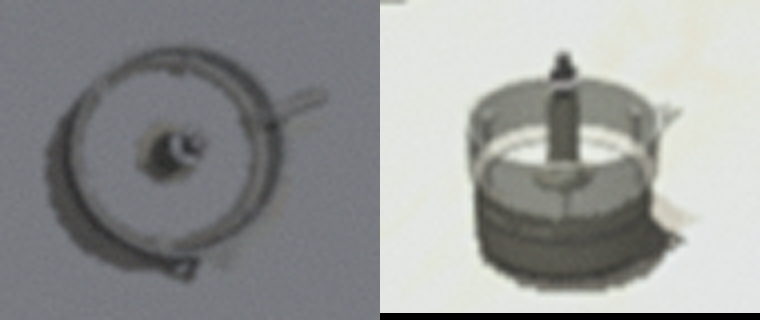

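```bash
python3 - <<'E'
from h import *
from scipy.optimize import least_squares
im,K,R,t=cam("top");im2,K2,R2,t2=cam("side")
g=lambda o,k,u,v:(o[0]+(u+.5)/k-.5,o[1]+(v+.5)/k-.5)
o=(140,160)
print("strainer rim",ray(K,R,t,*g(o,6,597,207.5),.009),"hole",ray(K,R,t,*g(o,6,596,209),.03))
print("cone skirt",ray(K,R,t,*g(o,6,144.5,214),.002))
pr=ray(K,R,t,*g((305,150),4,175.5,151),.1);print("rim",pr)
tip=ray(K,R,t,*g((305,150),4,188,148),.15);print("tip top",tip)
ts=ray(K2,R2,t2,*g((230,130),4.47,183,56),.152);print("tip side",ts)
# jug rim in side: left 468, right 660 ; project model ring
a=np.linspace(0,2*np.pi,100)
for p in(pr,tip,ts):
    r=np.array([proj(K2,R2,t2,(p[0]+.0705*np.cos(x),p[1]+.0705*np.sin(x),.1)) for x in a])
    k=(r-[230,130])*4.47;print("side ring u",k[:,0].min()+380,k[:,0].max()+380,"v",k[:,1].min(),k[:,1].max())
    r=np.array([proj(K,R,t,(p[0]+.0705*np.cos(x),p[1]+.0705*np.sin(x),.1)) for x in a])
    k=(r-[305,150])*4;print("top ring u",k[:,0].min(),k[:,0].max(),"v",k[:,1].min(),k[:,1].max())
# side cone base prediction
for n,p in(("cone",ray(K,R,t,*g(o,6,144.5,214),.002)),("str",ray(K,R,t,*g(o,6,597,207.5),.009))):print(n,proj(K2,R2,t2,p)*1.5)
E
```

```text
strainer rim [ 0.49156764 -0.03212478  0.009     ] hole [ 0.4897635  -0.03250584  0.03      ]
cone skirt [0.48947681 0.18247689 0.002     ]
rim [ 0.50370274 -0.32195887  0.1       ]
tip top [ 0.50221599 -0.31998084  0.15      ]
tip side [ 0.50584245 -0.31639926  0.152     ]
side ring u 467.95718055810386 665.4380443048733 v 73.09217469988556 165.53438487141338
top ring u 65.91621977812588 282.3212808436224 v 42.19858466423386 257.4367558120184
side ring u 468.92228073248936 666.6975871502206 v 74.5007593646761 167.2120505994732
top ring u 62.90887466874847 279.31773431093575 v 44.466413652888605 259.7280193823764
side ring u 462.3935521605739 660.3880974573888 v 75.88681572627127 168.8426564634199
top ring u 57.36473193305437 273.718783690784 v 38.98658685302462 254.16864600948952
cone [316.59216397 431.04111981]
str [364.50198862 348.70057267]
```

```bash
cat >> h.py <<'E'
from scipy.spatial.transform import Rotation as Ro
def st():
    s=env.sense();w,x,y,z=s["ee_rot"];M=Ro.from_quat([x,y,z,w]).as_matrix()
    print("t",round(float(s["clock"]),2),"p",np.round(np.array(s["ee_pos"])*1e3,1),"yaw",round(np.degrees(np.arctan2(M[1,0],M[0,0])),2),"zax",M[:,2].round(4),"F",np.round(s["wrist_force"],2),"T",np.round(s["ft_torque"],3),"gap",round(float(s["finger_gap"]),4),"gf",round(float(s["gripper_force"]),1),"q6",round(float(s["q"][5]),3))
    return np.array(s["ee_pos"]),M
def go(x,y,z,yaw=None):
    p,M=st();d=M.T@(np.array([x,y,z])-p)*1e3
    y0=np.degrees(np.arctan2(M[1,0],M[0,0]));print("shift",d.round(1),"spin",None if yaw is None else round(y0-yaw,2))
E
python3 -c "
from h import *
go(.4905,-.0323,.13,0)"
```

```text
t 0.3 p [ 222.9 -583.6  230.9] yaw 20.9 zax [-2.e-04  7.e-04 -1.e+00] F [0.39 0.06 0.32] T [ 0.054 -0.024 -0.046] gap 0.0853 gf 0.0 q6 -0.119
shift [ 446.7 -419.5  101.2] spin 20.9
```

>>> play_rows(
  targets=[
    [[44, -41, 0, 0], [88, -83, 0, 0], [132, -125, 0, 0], [176, -167, 0, 0], [220, -209, 0, 0]],
  ],
  fingers=0.5,
)

```text
clock: 0.92
ee_pos: [0.3544, -0.3084, 0.2314]
ee_rot: [0.0, 0.983, 0.181, 0.0]
wrist_force: [1.4, 0.0, 1.4]
finger_gap: 0.0639
gripper_force: 0.0
```

>>> play_rows(
  targets=[
    [[45, -42, 20, 5], [90, -84, 40, 10], [135, -126, 60, 15], [180, -168, 80, 20.9], [226, -210, 100, 20.9]],
  ],
)

```text
clock: 1.55
ee_pos: [0.4858, -0.0415, 0.1347]
ee_rot: [0.0, 1.0, -0.0, 0.001]
wrist_force: [0.5, -0.2, 0.4]
finger_gap: 0.0641
gripper_force: 0.0
```

```bash
python3 -c "
from h import *
go(.4905,-.0323,.06,0)
im,K,R,t=cam('top');save(im,'t3.png',(190,130,300,240),5)
im2,*c=cam('side');save(im2,'s3.png',(190,180,310,270),5)
st()"
```

```text
t 1.55 p [485.8 -41.5 134.7] yaw -0.02 zax [ 1.4e-03 -5.0e-04 -1.0e+00] F [ 0.55 -0.2   0.45] T [-0.043  0.001 -0.031] gap 0.0641 gf 0.0 q6 1.333
shift [ 4.6 -9.2 74.7] spin -0.02
t 1.65 p [484.8 -38.5 132.4] yaw 0.4 zax [-0.0038  0.0026 -1.    ] F [-0.19 -0.85 -0.  ] T [-0.021  0.05   0.002] gap 0.064 gf 0.0 q6 1.33
```

>>> play_rows(
  targets=[
    [[0, -1, 20, 0], [0, -1, 45, 0], [0, -1, 70, 0], [0, -1, 70, 0], [0, -1, 70, 0]],
  ],
)

```text
clock: 2.28
ee_pos: [0.4858, -0.0429, 0.066]
ee_rot: [0.0, 1.0, -0.0, 0.001]
wrist_force: [0.5, -0.4, -0.2]
finger_gap: 0.0644
gripper_force: 0.0
```

```bash
python3 -c "
from h import *
go(.4905,-.0323,.006,0)
im,K,R,t=cam('top');im2,K2,R2,t2=cam('side')
a=cv2.resize(im[140:240,190:290],(390,390),interpolation=cv2.INTER_CUBIC)
b=cv2.resize(im2[180:260,200:280],(390,390),interpolation=cv2.INTER_CUBIC)
save(np.hstack([a,b]),'s3.png',None,1)
st()"
```

```text
t 2.27 p [485.8 -42.9  66. ] yaw -0.02 zax [ 1.5e-03 -5.0e-04 -1.0e+00] F [ 0.51 -0.36 -0.22] T [ 0.027  0.016 -0.021] gap 0.0644 gf 0.0 q6 1.331
shift [  4.7 -10.6  60. ] spin -0.02
t 2.38 p [486.2 -42.8  66.5] yaw -0.01 zax [ 2.6e-03 -7.0e-04 -1.0e+00] F [ 1.3  -0.45  0.15] T [-0.047  0.033  0.041] gap 0.064 gf 0.0 q6 1.331
```

View pics/s3.png

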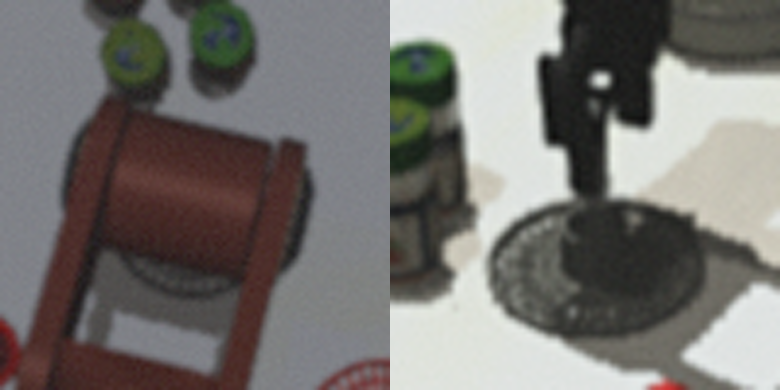

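The side view shows the gripper over the strainer collar (collar at about (610,240)), about 10 mm too far from that camera. This agrees with the measured TCP. I'll correct for it and descend.

>>> play_rows(
  targets=[
    [[5, -10.6, 5, 0], [5, -10.6, 20, 0], [5, -10.6, 40, 0], [5, -10.6, 58, 0], [5, -10.6, 58, 0]],
  ],
)

```text
clock: 3.0
ee_pos: [0.4881, -0.0313, 0.0045]
ee_rot: [-0.0, 1.0, 0.0, -0.002]
wrist_force: [0.6, -0.1, 0.6]
finger_gap: 0.0636
gripper_force: 0.0
```

```bash
python3 -c "
from h import *
go(.4905,-.0323,.006,0)"
```

```text
t 3.0 p [488.1 -31.3   4.5] yaw 0.01 zax [-0.0048  0.001  -1.    ] F [ 0.59 -0.14  0.64] T [ 0.002  0.023 -0.012] gap 0.0636 gf 0.0 q6 1.354
shift [ 2.4  1.  -1.5] spin 0.01
```

Settle and close, then lift slightly.

>>> play_rows(
  targets=[
    [[0, 0, -2, 0], [0, 0, -2, 0], [0, 0, -2, 0], [0, 0, -2, 0], [0, 0, -2, 0]],
  ],
  fingers=-1,
)

```text
clock: 3.62
ee_pos: [0.4913, -0.032, 0.0102]
ee_rot: [0.0, 1.0, 0.0, 0.001]
wrist_force: [-0.6, -0.2, 6.3]
finger_gap: 0.0372
gripper_force: 60.7
```

>>> play_rows(
  targets=[
    [[0, 0, 0, 0], [0, 0, 0, 0], [0, 0, -20, 0], [0, 0, -60, 0], [0, 0, -100, 0]],
  ],
)

```text
clock: 4.25
ee_pos: [0.489, -0.0316, 0.1089]
ee_rot: [-0.0, 1.0, -0.0, -0.001]
wrist_force: [1.3, 0.3, -1.7]
finger_gap: 0.037
gripper_force: 60.2
```

>>> play_rows(
  targets=[
    [[0, 0, -50, 0], [0, 0, -100, 0], [0, 0, -100, 0], [0, 0, -100, 0], [0, 0, -100, 0]],
  ],
)

```text
clock: 4.88
ee_pos: [0.4887, -0.0315, 0.2062]
ee_rot: [-0.0, 1.0, -0.0, -0.002]
wrist_force: [-0.0, 0.2, -1.4]
finger_gap: 0.037
gripper_force: 60.2
```

```bash
python3 -c "
from h import *
go(.5035,-.3195,.205,0)
im2,K2,R2,t2=cam('side')
save(im2,'s4.png',(190,100,330,260),3.5)
st()"
```

```text
t 4.88 p [488.7 -31.5 206.2] yaw -0.0 zax [-0.0045  0.001  -1.    ] F [-0.04  0.19 -1.4 ] T [ 0.067 -0.017  0.087] gap 0.037 gf 60.2 q6 1.354
shift [ 14.8 288.    0.9] spin -0.0
t 4.92 p [488.8 -31.5 206.4] yaw -0.0 zax [-4.2e-03  9.0e-04 -1.0e+00] F [ 0.31  0.11 -1.18] T [-0.043  0.018  0.003] gap 0.037 gf 60.2 q6 1.354
```

View pics/s4.png

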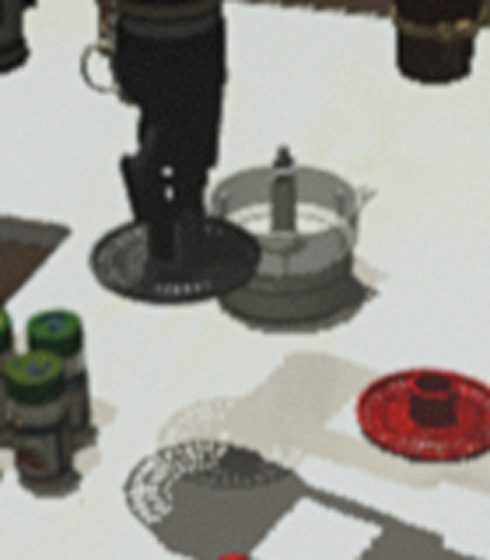

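The strainer is held and level. I'll carry it over the press at the same height.

>>> play_rows(
  targets=[
    [[3, 40, 0, 0], [6, 98, 0, 0], [9, 156, 0, 0], [12, 214, 0, 0], [14, 265, 0, 0]],
  ],
)

```text
clock: 5.55
ee_pos: [0.5034, -0.2985, 0.2071]
ee_rot: [-0.001, 1.0, -0.0, -0.001]
wrist_force: [-0.4, -0.8, -0.7]
finger_gap: 0.0371
gripper_force: 60.5
```

>>> play_rows(
  targets=[
    [[0, 23, 0, 0], [0, 23, 0, 0], [0, 23, 20, 0], [0, 23, 30, 0], [0, 23, 30, 0]],
  ],
)

```text
clock: 6.18
ee_pos: [0.5033, -0.3179, 0.1766]
ee_rot: [-0.001, 1.0, 0.001, -0.001]
wrist_force: [0.5, -0.0, -0.9]
finger_gap: 0.0371
gripper_force: 60.5
```

```bash
python3 -c "
from h import *
go(.502,-.3195,.172,0)
im,K,R,t=cam('top');im2,K2,R2,t2=cam('side')
a=cv2.resize(im[140:240,300:400],(390,390),interpolation=cv2.INTER_CUBIC)
b=cv2.resize(im2[110:210,220:320],(390,390),interpolation=cv2.INTER_CUBIC)
save(np.hstack([a,b]),'s5.png',None,1)
st()"
```

```text
t 6.17 p [ 503.3 -317.9  176.6] yaw 0.08 zax [-0.0029  0.0025 -1.    ] F [ 0.48 -0.02 -0.94] T [-0.01  -0.014  0.025] gap 0.0371 gf 60.5 q6 0.881
shift [-1.3  1.6  4.6] spin 0.08
t 6.28 p [ 504.2 -319.1  178.7] yaw 0.05 zax [-2.e-04  3.e-04 -1.e+00] F [-0.33 -0.56 -1.23] T [-0.015 -0.03  -0.035] gap 0.0371 gf 60.5 q6 0.881
```

View pics/s5.png

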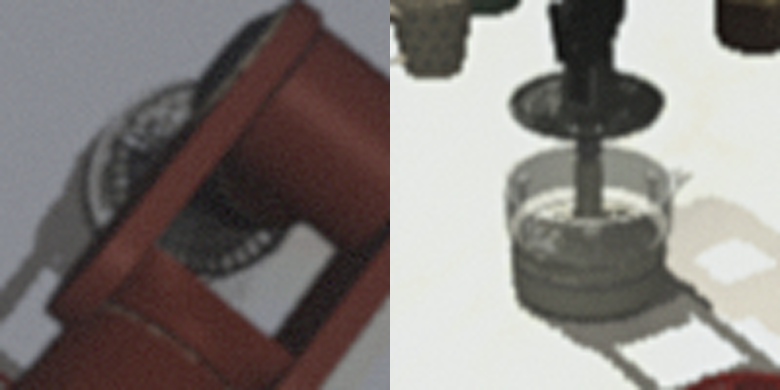

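```bash
python3 -c "
from h import *
im2,K2,R2,t2=cam('side')
a=np.linspace(0,2*np.pi,200)
def ring(x,y,z,r):
    k=np.array([proj(K2,R2,t2,(x+r*np.cos(i),y+r*np.sin(i),z)) for i in a]);k=(k-[220,110])*3.9+[390,0]
    return k.min(0).round(1),k.max(0).round(1)
for p in[(.504,-.3195),(.506,-.3195),(.504,-.3165)]:
    print(p,'jug',ring(*p,.1,.0705),'base',ring(*p,.0,.067),'str',ring(*p,.178,.063))
save(im2,'s6.png',(245,110,300,200),6)
st()"
```

```text
(0.504, -0.3195) jug (array([504.3, 143. ]), array([676.9, 223.8])) base (array([511.4, 246.5]), array([669. , 328.6])) str (array([511.3,  61.8]), array([670.4, 129.4]))
(0.506, -0.3195) jug (array([502.1, 142.6]), array([674.5, 223.4])) base (array([509.3, 246.1]), array([666.8, 328.2])) str (array([508.9,  61.5]), array([668. , 129.1]))
(0.504, -0.3165) jug (array([503. , 144.5]), array([675.9, 225.6])) base (array([510.2, 248.1]), array([668.1, 330.5])) str (array([509.9,  63.3]), array([669.3, 131.1]))
t 6.33 p [ 504.4 -319.5  179.3] yaw 0.04 zax [ 6.e-04 -5.e-04 -1.e+00] F [ 0.61  0.18 -0.97] T [-0.057  0.035 -0.   ] gap 0.0371 gf 60.5 q6 0.881
```

View pics/s6.png

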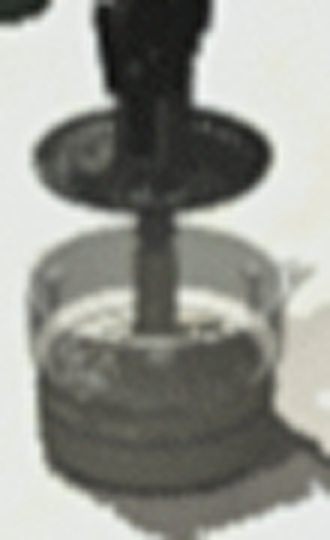

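In the crop, the strainer is centred at about u=152 and the jug and sleeve at u=157. That makes the strainer about 3 mm too far in +x, so I'll shift −2.5 mm and lower it.

>>> play_rows(
  targets=[
    [[-2.5, 0, 0, 0], [-2.5, 0, 12, 0], [-2.5, 0, 24, 0], [-2.5, 0, 36, 0], [-2.5, 0, 36, 0]],
  ],
)

```text
clock: 6.95
ee_pos: [0.501, -0.3193, 0.1412]
ee_rot: [-0.001, 1.0, -0.0, -0.001]
wrist_force: [1.3, -0.8, -1.3]
finger_gap: 0.0371
gripper_force: 60.6
```

```bash
python3 -c "
from h import *
go(.502,-.3195,.096,0)
for i in range(3): optics.snapshot('top'); st()"
```

```text
t 6.95 p [ 501.  -319.3  141.2] yaw -0.01 zax [-0.002   0.0016 -1.    ] F [ 1.28 -0.84 -1.29] T [0.024 0.018 0.012] gap 0.0371 gf 60.6 q6 0.878
shift [ 1.1  0.3 45.2] spin -0.01
t 7.0 p [ 501.3 -319.5  142.1] yaw -0.0 zax [-0.0011  0.001  -1.    ] F [ 0.21  0.57 -0.5 ] T [ 0.025 -0.011 -0.009] gap 0.0371 gf 60.6 q6 0.878
t 7.05 p [ 501.6 -319.7  142.7] yaw -0.0 zax [-4.e-04  4.e-04 -1.e+00] F [ 0.28 -0.65 -1.46] T [-0.005  0.039  0.045] gap 0.0369 gf 60.6 q6 0.878
t 7.1 p [ 501.7 -319.9  143.1] yaw 0.0 zax [ 1.e-04 -1.e-04 -1.e+00] F [-0.14 -0.   -1.14] T [-0.033 -0.032  0.044] gap 0.0369 gf 60.6 q6 0.878
```

>>> play_rows(
  targets=[
    [[0, 0, 5, 0], [0, 0, 10, 0], [0, 0, 15, 0], [0, 0, 20, 0], [0, 0, 20, 0]],
  ],
)

```text
clock: 7.72
ee_pos: [0.5035, -0.3209, 0.1337]
ee_rot: [0.001, 1.0, 0.0, 0.001]
wrist_force: [-17.1, 14.6, 41.7]
finger_gap: 0.0369
gripper_force: 65.3
```

```bash
python3 -c "
from h import *
st();im2,K2,R2,t2=cam('side')
save(im2,'s7.png',(245,110,300,200),6);st()"
```

```text
t 7.72 p [ 503.5 -320.9  133.7] yaw 0.03 zax [ 0.003  -0.0028 -1.    ] F [-17.11  14.65  41.68] T [ 1.863  2.597 -0.137] gap 0.0369 gf 65.3 q6 0.879
t 7.78 p [ 503.5 -320.9  133.7] yaw 0.03 zax [ 0.0032 -0.003  -1.    ] F [-16.37  13.94  39.69] T [ 1.904  2.588 -0.085] gap 0.0368 gf 65.3 q6 0.878
```

View pics/s7.png

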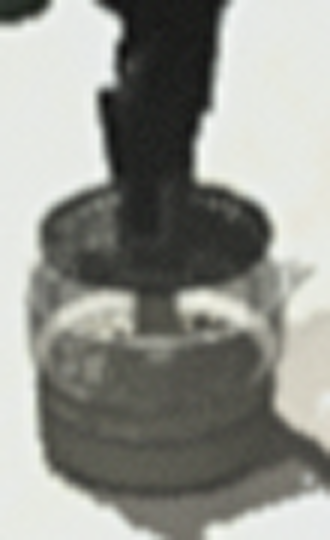

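The strainer touched the spindle flange and the force was about 40 N. The side view shows it centred left to right, so the error lies along the camera's depth. I'll back off at once, shift toward −y, and probe gently using the spindle's spring as the warning.

>>> play_rows(
  targets=[
    [[0, 0, -8, 0], [0, 0, -20, 0], [1, 3, -20, 0], [1, 3, -20, 0], [1, 3, -20, 0]],
  ],
)

```text
clock: 8.4
ee_pos: [0.502, -0.3222, 0.1415]
ee_rot: [-0.001, 1.0, 0.0, -0.001]
wrist_force: [0.2, -0.4, -1.1]
finger_gap: 0.0372
gripper_force: 61.4
```

```bash
python3 -c "
from h import *
for i in range(3): optics.snapshot('top'); 
st()
for n in ('press2',):
    a=cv2.imread('pics/press2.png');g=a[:,:,1].astype(int)
    print(a.shape);print(g[110:200:6,120:240:6])
im,K,R,t=cam('side')
g=im[:,:,1].astype(int)
print('side rows');print(g[120:200:3,248:298])
" | cut -c1-400
```

```text
t 8.55 p [ 502.3 -322.5  142.2] yaw 0.0 zax [-9.e-04  8.e-04 -1.e+00] F [-0.32  0.54 -0.84] T [-0.045 -0.011 -0.012] gap 0.0373 gf 61.4 q6 0.875
(320, 760, 3)
[[123 122 121 121 123 120 124 124 120 121 121 123 123 123 122 121 123 122
  120 118]
 [123 120 123 121 122 122 118 120 121 120 123 121 122 123 121 123 121 123
  124 121]
 [124 123 121 123 120 116 113 114 114 118 119 115 119 116 122 121 123 123
  123 117]
 [122 124 123 120 120 111 109 109 106 109 110 110 116 111 117 122 125 121
  123 120]
 [123 121 121 121 114 110 104  83  73  94  94  96  97 104 114 119 119 124
  122 122]
 [122 122 119 111 109 104  79  54  63 110  95  62  85 104 102 113 123 119
  122 122]
 [122 123 119 108 107  90  59  51  62 112  95  50  72  90  93 117 120 125
  122 122]
 [121 121 121 110 104  77  54  50  61 100  99  69  62  76 104 119 123 120
  120 122]
 [123 122 121 103  98  71  55  49  47  72  95 111 110  98 111 123 121 123
  124 122]
 [124 121 119  95  84  66  57  47  50  49  67  94 105 114 121 123 121 123
  120 121]
 [120 122 122 104  89  71  65  57  51  59  77  85  98 116 122 122 123 121
  121 120]
 [122 125 123 119 112  88  71  67  71  87  95  99 115 121 123 119 123 124
  123 121]
 [121 122 121 123 122 115  98  94 102 111 109 118 121 126 119 123 121 122
  123 124]
 [123 121 122 122 124 121 122 119 120 122 123 122 122 125 122 121 122 122
  124 122]
 [122 123 122 122 121 122 122 124 122 119 123 121 123 122 122 120 124 122
  123 119]]
side rows
[[233 234 233 ... 233 232 233]
 [233 233 233 ... 234 234 233]
 [232 233 233 ... 231 233 233]
 ...
 [234 232 234 ... 196 196 211]
 [234 234 235 ... 234 233 233]
 [235 234 233 ... 234 234 233]]
```

>>> play_rows(
  targets=[
    [[0, 0, 2, 0], [0, 0, 4, 0], [0, 0, 6, 0], [0, 0, 6, 0], [0, 0, 6, 0]],
  ],
)

```text
clock: 9.22
ee_pos: [0.5026, -0.3228, 0.1369]
ee_rot: [0.0, 1.0, 0.0, -0.0]
wrist_force: [0.1, -1.6, -1.2]
finger_gap: 0.0368
gripper_force: 61.4
```

```bash
python3 -c "
from h import *
for i in range(4): st();optics.snapshot('top')"
```

```text
t 9.22 p [ 502.6 -322.8  136.9] yaw 0.0 zax [-0. -0. -1.] F [ 0.12 -1.62 -1.18] T [-0.079 -0.024 -0.005] gap 0.0368 gf 61.4 q6 0.875
t 9.28 p [ 502.6 -322.8  136.9] yaw -0.0 zax [-0. -0. -1.] F [ 0.26 -0.35 -1.38] T [-0.012 -0.079 -0.058] gap 0.037 gf 61.4 q6 0.875
t 9.32 p [ 502.6 -322.8  136.9] yaw -0.0 zax [ 0. -0. -1.] F [ 0.4  -0.68 -1.82] T [-0.077 -0.038 -0.01 ] gap 0.0371 gf 61.4 q6 0.875
t 9.38 p [ 502.6 -322.8  136.9] yaw 0.0 zax [-0. -0. -1.] F [-0.09  0.41 -1.01] T [-0.064 -0.045  0.016] gap 0.0368 gf 61.4 q6 0.875
```

>>> play_rows(
  targets=[
    [[0, 0, 1, 0], [0, 0, 2, 0], [0, 0, 3, 0], [0, 0, 3, 0], [0, 0, 3, 0]],
  ],
)

```text
clock: 10.05
ee_pos: [0.5026, -0.3228, 0.1338]
ee_rot: [-0.0, 1.0, 0.0, 0.0]
wrist_force: [1.6, -0.7, -0.8]
finger_gap: 0.037
gripper_force: 61.4
```

```bash
python3 -c "
from h import *
for i in range(3): st();optics.snapshot('top')"
```

```text
t 10.05 p [ 502.6 -322.8  133.8] yaw 0.0 zax [ 0.  0. -1.] F [ 1.63 -0.67 -0.76] T [-0.101 -0.088 -0.002] gap 0.037 gf 61.4 q6 0.875
t 10.1 p [ 502.6 -322.8  133.9] yaw -0.0 zax [ 0. -0. -1.] F [ 1.06 -0.05 -1.44] T [-0.102 -0.124  0.03 ] gap 0.0372 gf 61.4 q6 0.875
t 10.15 p [ 502.6 -322.7  133.9] yaw 0.0 zax [ 0.  0. -1.] F [ 0.46  0.21 -1.72] T [-0.095 -0.101  0.036] gap 0.0371 gf 61.4 q6 0.875
```

>>> play_rows(
  targets=[
    [[0, 0, 1.5, 0], [0, 0, 3, 0], [0, 0, 4.5, 0], [0, 0, 6, 0], [0, 0, 6, 0]],
  ],
)

```text
clock: 10.82
ee_pos: [0.5026, -0.3228, 0.1278]
ee_rot: [0.0, 1.0, 0.0, 0.0]
wrist_force: [1.1, 0.9, -0.9]
finger_gap: 0.037
gripper_force: 61.4
```

```bash
python3 -c "
from h import *
for i in range(3): st();optics.snapshot('top')"
```

```text
t 10.82 p [ 502.6 -322.8  127.8] yaw 0.0 zax [ 1.e-04 -1.e-04 -1.e+00] F [ 1.14  0.89 -0.93] T [-0.158 -0.168 -0.024] gap 0.037 gf 61.4 q6 0.875
t 10.88 p [ 502.6 -322.8  127.8] yaw -0.0 zax [ 1.e-04 -1.e-04 -1.e+00] F [ 1.43 -1.16 -1.73] T [-0.129 -0.143  0.003] gap 0.037 gf 61.3 q6 0.875
t 10.93 p [ 502.6 -322.8  127.8] yaw -0.0 zax [ 0.e+00 -1.e-04 -1.e+00] F [ 1.07 -0.32 -1.71] T [-0.197 -0.185  0.027] gap 0.037 gf 61.3 q6 0.875
```

>>> play_rows(
  targets=[
    [[1, 1.2, 0, 0], [1, 1.2, 0, 0], [1, 1.2, 3, 0], [1, 1.2, 6, 0], [1, 1.2, 6, 0]],
  ],
)

```text
clock: 11.6
ee_pos: [0.5033, -0.3237, 0.1213]
ee_rot: [-0.0, 1.0, 0.0, -0.0]
wrist_force: [0.4, -0.2, -1.6]
finger_gap: 0.0371
gripper_force: 61.3
```

```bash
python3 -c "
from h import *
for i in range(3): st();optics.snapshot('top')"
```

```text
t 11.6 p [ 503.3 -323.7  121.3] yaw 0.0 zax [-9.e-04  7.e-04 -1.e+00] F [ 0.38 -0.2  -1.55] T [0.017 0.033 0.009] gap 0.0371 gf 61.3 q6 0.875
t 11.65 p [ 503.4 -323.8  121.6] yaw 0.01 zax [-5.e-04  4.e-04 -1.e+00] F [-0.47 -0.7  -0.87] T [ 0.027  0.047 -0.007] gap 0.0368 gf 61.3 q6 0.875
t 11.7 p [ 503.5 -323.9  121.8] yaw 0.0 zax [-2.e-04  2.e-04 -1.e+00] F [-0.04 -0.54 -1.2 ] T [ 0.042 -0.006  0.051] gap 0.0369 gf 61.3 q6 0.875
```

>>> play_rows(
  targets=[
    [[0, 0, 3, 0], [0, 0, 6, 0], [0, 0, 10, 0], [0, 0, 14, 0], [0, 0, 14, 0]],
  ],
)

```text
clock: 12.38
ee_pos: [0.5033, -0.3237, 0.1072]
ee_rot: [-0.0, 1.0, 0.0, -0.0]
wrist_force: [-1.3, 0.5, -1.6]
finger_gap: 0.0371
gripper_force: 61.3
```

```bash
python3 -c "
from h import *
for i in range(3): st();optics.snapshot('top')"
```

```text
t 12.38 p [ 503.3 -323.7  107.2] yaw 0.0 zax [-9.e-04  8.e-04 -1.e+00] F [-1.28  0.49 -1.6 ] T [-0.002 -0.019 -0.038] gap 0.0371 gf 61.3 q6 0.875
t 12.43 p [ 503.5 -323.8  107.6] yaw 0.0 zax [-5.e-04  4.e-04 -1.e+00] F [ 0.    0.32 -2.32] T [-0.034  0.057  0.035] gap 0.037 gf 61.3 q6 0.875
t 12.47 p [ 503.6 -324.   107.8] yaw 0.0 zax [-1.e-04  1.e-04 -1.e+00] F [ 0.22  0.46 -0.62] T [-0.014 -0.021 -0.046] gap 0.0368 gf 61.3 q6 0.875
```

>>> play_rows(
  targets=[
    [[0, 0, 2, 0], [0, 0, 5, 0], [0, 0, 7, 0], [0, 0, 8, 0], [0, 0, 8, 0]],
  ],
)

```text
clock: 13.15
ee_pos: [0.5036, -0.3239, 0.0998]
ee_rot: [-0.0, 1.0, 0.0, -0.0]
wrist_force: [-0.4, -0.4, -0.5]
finger_gap: 0.0368
gripper_force: 61.3
```

```bash
python3 -c "
from h import *
for i in range(3): st();optics.snapshot('top')"
```

```text
t 13.15 p [ 503.6 -323.9   99.8] yaw 0.0 zax [-1.e-04  1.e-04 -1.e+00] F [-0.39 -0.4  -0.52] T [-0.013 -0.022  0.017] gap 0.0368 gf 61.3 q6 0.875
t 13.2 p [ 503.6 -324.    99.9] yaw 0.0 zax [-1.e-04  0.e+00 -1.e+00] F [-0.26  0.41 -1.66] T [-0.021  0.015  0.027] gap 0.0369 gf 61.3 q6 0.875
t 13.25 p [ 503.6 -324.   100. ] yaw 0.0 zax [ 1.e-04 -1.e-04 -1.e+00] F [ 0.77 -0.39 -0.99] T [0.008 0.053 0.015] gap 0.037 gf 61.3 q6 0.875
```

>>> play_rows(
  targets=[
    [[0, 0, 1, 0], [0, 0, 2, 0], [0, 0, 3, 0], [0, 0, 3, 0], [0, 0, 3, 0]],
  ],
)

```text
clock: 13.92
ee_pos: [0.5037, -0.324, 0.098]
ee_rot: [0.0, 1.0, 0.0, 0.0]
wrist_force: [-2.4, 2.1, 5.9]
finger_gap: 0.0368
gripper_force: 62.2
```

```bash
python3 -c "
from h import *
for i in range(2): st();optics.snapshot('top')"
```

```text
t 13.93 p [ 503.7 -324.    98. ] yaw 0.01 zax [ 0. -0. -1.] F [-2.39  2.06  5.92] T [0.388 0.456 0.04 ] gap 0.0368 gf 62.2 q6 0.875
t 13.97 p [ 503.7 -324.    98. ] yaw 0.01 zax [ 0.e+00 -1.e-04 -1.e+00] F [-2.99  1.67  4.66] T [ 0.394  0.471 -0.039] gap 0.037 gf 62.2 q6 0.875
```

Contact came at the lug height with about 6 N. I'll ease off, open the gripper and rise clear.

>>> play_rows(
  targets=[
    [[0, 0, -0.7, 0], [0, 0, -0.7, 0], [0, 0, -0.7, 0], [0, 0, -0.7, 0], [0, 0, -0.7, 0]],
  ],
)

```text
clock: 14.65
ee_pos: [0.5037, -0.324, 0.098]
ee_rot: [0.0, 1.0, 0.0, 0.0]
wrist_force: [-3.0, 2.0, 6.1]
finger_gap: 0.0371
gripper_force: 62.0
```

>>> play_rows(
  targets=[
    [[0, 0, 0, 0], [0, 0, 0, 0], [0, 0, 0, 0], [0, 0, -10, 0], [0, 0, -30, 0]],
  ],
  fingers=0.4,
)

```text
clock: 15.28
ee_pos: [0.5032, -0.3236, 0.1278]
ee_rot: [-0.001, 1.0, 0.0, -0.001]
wrist_force: [0.8, -0.1, -0.0]
finger_gap: 0.06
gripper_force: 0.0
```

>>> play_rows(
  targets=[
    [[0, 0, -50, 0], [0, 0, -105, 0], [0, -30, -105, 0], [0, -85, -105, 0], [0, -142, -105, 0]],
  ],
)

```text
clock: 15.9
ee_pos: [0.5039, -0.1811, 0.2349]
ee_rot: [0.001, 1.0, -0.001, 0.001]
wrist_force: [1.5, 0.3, 0.9]
finger_gap: 0.0595
gripper_force: 0.0
```

>>> play_rows(
  targets=[
    [[0, -60, 0, 0], [0, -120, 0, 0], [0, -180, 0, 0], [0, -240, 0, 0], [0, -300, 0, 0]],
  ],
)

```text
clock: 16.52
ee_pos: [0.5038, 0.12, 0.235]
ee_rot: [-0.0, 1.0, -0.0, 0.002]
wrist_force: [-0.2, 0.6, -0.7]
finger_gap: 0.0599
gripper_force: 0.0
```

```bash
python3 -c "
from h import *
go(.4895,.1825,.10,0)
im,K,R,t=cam('top');im2,K2,R2,t2=cam('side')
a=cv2.resize(im[140:235,300:395],(390,390),interpolation=cv2.INTER_CUBIC)
b=cv2.resize(im2[115:205,225:315],(390,390),interpolation=cv2.INTER_CUBIC)
save(np.hstack([a,b]),'s10.png',None,1);st()"
```

```text
t 16.52 p [503.8 120.  235. ] yaw -0.0 zax [ 3.6e-03  2.0e-04 -1.0e+00] F [-0.17  0.57 -0.67] T [-0.007  0.006 -0.063] gap 0.0599 gf 0.0 q6 1.661
shift [-14.8 -62.5 135. ] spin -0.0
t 16.62 p [503.3 122.9 234.8] yaw 0.41 zax [ 0.0026  0.0021 -1.    ] F [ 0.4  -0.63 -0.35] T [-0.086  0.039  0.047] gap 0.0594 gf 0.0 q6 1.658
```

View pics/s10.png

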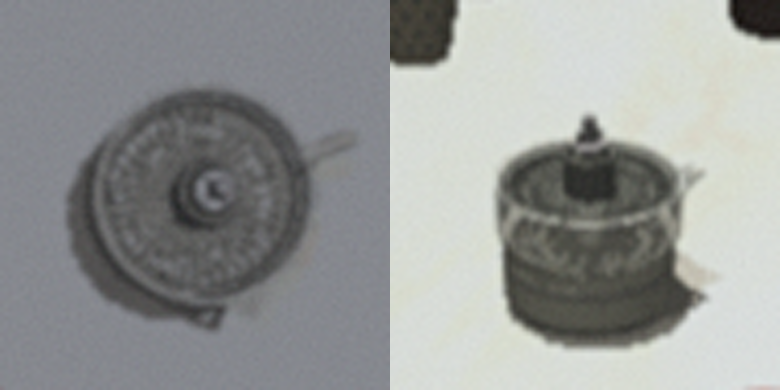

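The strainer sits flat inside the jug with the spindle centred in the collar (flange at about (213,190) left, spindle tip at (588,120) right). Next I'll refine the spindle axis position and pick up the cone.

```bash
python3 - <<'E'
from h import *
im,K,R,t=cam("top");im2,K2,R2,t2=cam("side")
cv2.imwrite("pics/raw_top.png",im);cv2.imwrite("pics/raw_side.png",im2)
print("flange",ray(K,R,t,300+213.5/4.105-.5,140+190.5/4.105-.5,.130))
print(im[176:198,340:364,1])
u=225+(588.5-390)/4.333-.5
print("side tip",ray(K2,R2,t2,u,115+120.5/4.333-.5,.150), "rows")
print(im2[138:166,262:282,1])
st()
E
```

```text
flange [ 0.50542243 -0.32377267  0.13      ]
[[ 92  89  92  92  97  95  91  88  88  87  92  99 102  96  88  94  95  95
  100 108 105  99  88  91]
 [ 99  99  94  93  91  94  89  94  88  89  90  94  98  89  88  92  95 100
  102  95 104 103  88  89]
 [100  95  95  94  90  92  90  84  80  79  87  87  89  91  92  94  99  97
   92  96 107 111 100  90]
 [ 89  90  92  95  90  86  85  81  74  70  73  79  78  85  90  93  99  93
   96 104 115 119 111 100]
 [ 93  86  91  90  79  78  80  79  72  70  66  65  70  81  84  86  90 101
  106 108 112 114 113 107]
 [ 94  93  92  84  73  73  73  73  67  70  81  90  91  92  93  88  91 100
  105  96  97 100 114 114]
 [ 94  93  84  72  67  74  68  64  68  85 104 117 121 113 108 100  94  98
  102  95  90  97 105 107]
 [ 90  88  79  68  71  74  67  67  89 100 106 111 111 109 108 106  98  99
   97 102  99  89  94  95]
 [ 92  84  71  60  72  70  63  81 114 120  94  78  91 100 108 108 106  96
   92 102  95  93  89  97]
 [ 91  77  47  62  77  70  60  83 121 123  90  66  78 103 114 108 102  94
   89  96  97 103 108 112]
 [ 85  68  50  59  81  67  60  85 121 125  93
[... 3046 characters left out ...]
  48  47  44  44  49  71  96  97
   93  97]
 [ 95  99 106  92  73  57  56  56  50  49  51  54  47  50  56  74  94  99
   91  89]
 [ 96  98 106  99  88  83  78  76  58  59  74  75  78  69  76  82  87 103
   89  84]
 [ 86  95  94  90  93  93  96 101  87  88 102 101  93  84  90  85  87  89
   72  72]
 [ 79  82  79  81  89  91  98 115 112 111 113 108  89  81  82  84  78  77
   72  75]
 [108 102  89  78  96  92 100 105 111 109 103  97  86  80  84  84  89  99
  100 114]
 [146 137 108  95 110 109 115 114 114 113 109 109 100 100 106 112 121 141
  136 132]]
t 16.73 p [503.8 119.1 234.3] yaw 0.15 zax [ 2.3e-03 -3.0e-04 -1.0e+00] F [-0.33  0.11 -0.58] T [-0.007  0.039 -0.003] gap 0.0599 gf 0.0 q6 1.657
```

>>> play_rows(
  targets=[
    [[-5, -20, 0, 0], [-14, -62, 30, 0], [-14, -62, 80, 0], [-14, -62, 130, 0], [-14, -62, 130, 0]],
  ],
  fingers=0.7,
)

```text
clock: 17.35
ee_pos: [0.4867, 0.178, 0.0989]
ee_rot: [0.001, 1.0, -0.001, -0.004]
wrist_force: [0.2, -0.5, 0.8]
finger_gap: 0.0722
gripper_force: 0.0
```

```bash
python3 - <<'E'
from h import *
im2,K2,R2,t2=cam("side")
go(.4895,.1825,.015,0)
a=np.linspace(0,6.28,100)
r=np.array([proj(K2,R2,t2,(.4895+.031*np.cos(i),.1825+.031*np.sin(i),.002)) for i in a]);print(r.min(0),r.max(0))
print(im2[280:298,190:232,1])
E
```

```text
t 17.4 p [489.  178.7 102.1] yaw -0.11 zax [-2.7e-03 -8.0e-04 -1.0e+00] F [ 0.49 -0.09  1.47] T [-0.026  0.002 -0.   ] gap 0.0726 gf 0.0 q6 1.78
shift [ 0.7 -3.9 87.1] spin -0.11
[198.05364241 278.20541182] [224.00548033 297.00545345]
[[234 233 234 234 234 234 234 235 235 189  88  44  50  56  54  52  52  49
   47  50  50  51  44  50  52  49  49  50  60  67  73  75  78  79  74  77
   74  79  76  77  77  76]
 [235 234 234 234 233 233 234 235 238 205 102  47  51  56  55  52  51  49
   53  53  49  49  48  49  47  45  53  46  51  57  69  75  77  77  75  77
   74  79  75  75  80  76]
 [234 234 233 235 234 233 234 238 239 211 102  48  53  54  52  50  51  49
   52  50  52  46  50  47  48  50  49  46  47  47  56  67  75  75  75  78
   75  80  74  76  78  76]
 [234 233 234 233 233 234 237 236 235 183  91  55  52  51  53  52  52  53
   50  50  51  53  49  50  51  50  47  47  46  45  48  61  72  83  76  76
   76  75  77  78  84  97]
 [233 234 235 234 233 235 235 234 210 149  78  54  55  54  53  52  53  52
   51  50  47  49  48  46  52  50  49  48  48  50  46  52  66  77  78  74
   78  76  72  85
[... 1585 characters left out ...]
 [233 234 234 234 234 235 235 237 223 162 114 108 110  98  74  68  77  76
   76  71  73  69  61  55  50  49  49  51  59  67  71  83  93 107 120 117
  121 118 120 119 119 120]
 [235 234 233 234 233 233 235 235 235 214 179 140 119 103  73  70  75  72
   73  76  72  68  65  59  54  59  62  66  67  74  80  91 113 118 124 119
  120 121 120 117 120 121]
 [233 233 233 233 234 235 234 235 237 236 230 207 184 150  87  66  68  71
   69  68  68  69  63  65  76  90  98  92  81  83  98 104 118 121 118 119
  118 118 122 119 122 118]
 [234 235 233 233 234 233 234 233 234 236 237 236 233 205 122  87  80  83
   80  86  85  92  93 100 103 113 118 112 103 105 116 122 118 117 119 117
  119 121 121 119 117 122]]
```

>>> play_rows(
  targets=[
    [[1, -3, 10, 0], [1, -3, 40, 0], [1, -3, 70, 0], [1, -3, 85, 0], [1, -3, 85, 0]],
  ],
)

```text
clock: 18.02
ee_pos: [0.4908, 0.183, 0.0178]
ee_rot: [0.0, 1.0, -0.0, -0.0]
wrist_force: [0.7, -0.3, 0.7]
finger_gap: 0.0723
gripper_force: 0.0
```

```bash
python3 -c "
from h import *
optics.snapshot('top');optics.snapshot('top');go(.4905,.1825,.015,0)"
```

```text
t 18.12 p [492.  183.3  19.2] yaw -0.0 zax [ 2.6e-03  6.0e-04 -1.0e+00] F [2.03 0.57 0.38] T [-0.017 -0.02  -0.016] gap 0.0723 gf 0.0 q6 1.786
shift [-1.5  0.8  4.2] spin -0.0
```

>>> play_rows(
  targets=[
    [[-1, 0, 3, 0], [-1, 0, 3, 0], [-1, 0, 3, 0], [-1, 0, 3, 0], [-1, 0, 3, 0]],
  ],
  fingers=-1,
)

```text
clock: 18.75
ee_pos: [0.4903, 0.1832, 0.0156]
ee_rot: [-0.0, 1.0, 0.0, 0.001]
wrist_force: [-0.8, -0.8, 6.2]
finger_gap: 0.0426
gripper_force: 60.5
```

>>> play_rows(
  targets=[
    [[0, 0, 0, 0], [0, 0, 0, 0], [0, 0, 0, 0], [0, 0, 0, 0], [0, 0, 0, 0]],
  ],
)

```text
clock: 19.38
ee_pos: [0.4903, 0.1832, 0.0156]
ee_rot: [-0.0, 1.0, 0.0, 0.001]
wrist_force: [-2.2, -1.0, 5.2]
finger_gap: 0.0427
gripper_force: 60.5
```

```bash
python3 -c "
from h import *
st()"
```

```text
t 19.38 p [490.3 183.2  15.6] yaw 0.0 zax [ 1.2e-03  2.0e-04 -1.0e+00] F [-2.24 -0.97  5.19] T [-0.083  0.236 -0.02 ] gap 0.0427 gf 60.5 q6 1.786
```

>>> play_rows(
  targets=[
    [[0, 0, -10, 0], [0, 0, -40, 0], [0, 0, -90, 0], [0, 0, -145, 0], [0, 0, -200, 0]],
  ],
)

```text
clock: 20.0
ee_pos: [0.4889, 0.1829, 0.2161]
ee_rot: [-0.0, 1.0, -0.0, -0.0]
wrist_force: [0.4, -0.1, -0.9]
finger_gap: 0.0422
gripper_force: 61.0
```

```bash
python3 -c "
from h import *
go(.504,-.3235,.20,0)"
```

```text
t 20.0 p [488.9 182.9 216.1] yaw -0.0 zax [-5.e-04  0.e+00 -1.e+00] F [ 0.39 -0.07 -0.93] T [ 0.029 -0.045 -0.014] gap 0.0422 gf 61.0 q6 1.786
shift [ 15.1 506.4  16.1] spin -0.0
```

>>> play_rows(
  targets=[
    [[2, 45, 0, 0], [4, 100, 0, 0], [7, 155, 0, 0], [10, 210, 0, 0], [12, 265, 0, 0]],
  ],
)

```text
clock: 20.62
ee_pos: [0.5011, -0.0835, 0.2146]
ee_rot: [-0.0, 1.0, 0.0, 0.0]
wrist_force: [0.3, 0.5, -1.6]
finger_gap: 0.0427
gripper_force: 61.1
```

>>> play_rows(
  targets=[
    [[2, 55, 0, 0], [4, 110, 0, 0], [4, 165, 0, 0], [4, 220, 0, 0], [4, 241, 0, 0]],
  ],
)

```text
clock: 21.25
ee_pos: [0.5048, -0.3254, 0.2142]
ee_rot: [-0.0, 1.0, -0.001, -0.0]
wrist_force: [0.6, -0.3, -1.1]
finger_gap: 0.0428
gripper_force: 61.2
```

>>> play_rows(
  targets=[
    [[0, 0, 10, 0], [0, 0, 20, 0], [0, 0, 30, 0], [0, 0, 42, 0], [0, 0, 42, 0]],
  ],
)

```text
clock: 21.88
ee_pos: [0.505, -0.3218, 0.1708]
ee_rot: [-0.001, 1.0, 0.0, -0.001]
wrist_force: [1.0, -0.5, -0.0]
finger_gap: 0.0423
gripper_force: 61.2
```

```bash
cat >> h.py <<'E'
def avg(n=3):
    F=[];T=[]
    for i in range(n):
        s=env.sense();F.append(s["wrist_force"]);T.append(s["ft_torque"]);optics.snapshot("side")
    print("avgF",np.mean(F,0).round(2),"avgT",np.mean(T,0).round(3))
E
python3 -c "
from h import *
avg(2);go(.5055,-.3235,.17,0)
im2,K2,R2,t2=cam('side')
g=im2[:,:,1].astype(int);print(g[128:148,255:287])
for p in[(.5055,-.3235),(.5075,-.319)]: print(p,[proj(K2,R2,t2,(*p,z)).round(1) for z in (.1,.152,.156,.20)])
"
```

```text
avgF [ 0.73 -0.31 -0.58] avgT [-0.027  0.026 -0.018]
t 21.98 p [ 505.7 -322.7  172.5] yaw 0.02 zax [-1.e-04  1.e-04 -1.e+00] F [-0.34  0.01 -0.84] T [ 0.013  0.051 -0.045] gap 0.0424 gf 61.2 q6 0.878
shift [-0.2  0.8  2.5] spin 0.02
[[232 231 230 232 232 232 235 222 158  70  39  36  35  31  33  38  51  46
   47  44  38  59 147 232 234 232 232 232 232 230 230 230]
 [231 232 231 232 231 233 235 230 181  83  39  35  35  34  34  45  59  56
   47  44  39  55 143 232 235 232 231 230 231 231 231 231]
 [232 232 232 230 232 232 234 230 183  85  41  34  33  34  37  43  56  53
   48  45  43  52 142 232 235 233 232 231 230 232 231 232]
 [232 231 232 231 231 232 233 231 181  82  42  38  34  34  35  42  59  54
   48  43  38  55 142 232 235 232 230 231 231 231 231 230]
 [231 231 230 232 230 232 234 230 183  83  43  35  38  34  35  44  54  55
   49  42  44  53 141 231 237 232 230 232 231 230 232 230]
 [232 232 231 231 231 232 233 232 180  85  43  34  37  38  39  47  60  53
   43  45  42  53 140 230 237 232 231 232 232 231 229 229]
 [231 230 232 231 232 233 234 229 183  88  44  38  37  38  36  43  52
[... 1314 characters left out ...]
 113  70  55  54  58
   91 161 203 219 233 233 233 230 230 229 230 231 232 231]
 [231 232 232 232 232 232 233 234 235 237 237 238 216 136  74  63  58  63
  113 193 236 238 237 234 233 230 231 230 231 232 232 231]
 [232 232 233 234 233 232 233 234 233 236 231 230 196 107  58  60  57  62
  103 182 223 229 231 234 233 231 232 233 233 231 232 232]
 [232 233 234 233 232 225 216 208 208 202 190 179 139  79  55  60  61  59
   78 131 176 190 195 202 209 218 226 233 234 233 234 233]]
(0.5055, -0.3235) [array([271.3, 156. ]), array([271.4, 141.2]), array([271.4, 140. ]), array([271.4, 127. ])]
(0.5075, -0.319) [array([270.3, 156.5]), array([270.3, 141.7]), array([270.3, 140.6]), array([270.3, 127.5])]
```

>>> play_rows(
  targets=[
    [[-0.8, 0.4, 3, 0], [-0.8, 0.4, 6, 0], [-0.8, 0.4, 9, 0], [-0.8, 0.4, 12, 0], [-0.8, 0.4, 12, 0]],
  ],
)

```text
clock: 22.65
ee_pos: [0.5052, -0.3241, 0.1613]
ee_rot: [0.001, 1.0, -0.0, 0.001]
wrist_force: [0.9, -1.2, 1.9]
finger_gap: 0.0424
gripper_force: 61.2
```

```bash
python3 -c "
from h import *
avg(3);st()"
```

```text
avgF [ 0.66 -1.68  1.97] avgT [-0.447 -0.105 -0.011]
t 22.8 p [ 505.2 -324.   161.4] yaw -0.0 zax [ 0.0012 -0.0016 -1.    ] F [ 0.47 -2.28  1.49] T [-0.492 -0.152 -0.022] gap 0.0422 gf 61.2 q6 0.877
```

>>> play_rows(
  targets=[
    [[0, 0, -2, 0], [0.3, 1.2, -2, 0], [0.3, 1.2, 0, 0], [0.3, 1.2, 1, 0], [0.3, 1.2, 1, 0]],
  ],
)

```text
clock: 23.42
ee_pos: [0.5051, -0.3248, 0.1592]
ee_rot: [0.0, 1.0, -0.0, -0.0]
wrist_force: [0.8, -3.3, -0.4]
finger_gap: 0.0425
gripper_force: 61.1
```

```bash
python3 -c "
from h import *
avg(3);st()"
```

```text
avgF [ 1.24 -3.54 -1.04] avgT [-0.731 -0.244  0.002]
t 23.57 p [ 505.1 -324.8  159.3] yaw -0.01 zax [ 0.e+00 -6.e-04 -1.e+00] F [ 1.53 -5.06 -1.39] T [-0.769 -0.311 -0.093] gap 0.0424 gf 61.1 q6 0.876
```

>>> play_rows(
  targets=[
    [[0.2, 0.6, 0, 0], [0.4, 1.2, 0, 0], [0.4, 1.2, 0, 0], [0.4, 1.2, 0, 0], [0.4, 1.2, 0, 0]],
  ],
)

```text
clock: 24.2
ee_pos: [0.5053, -0.3253, 0.1593]
ee_rot: [-0.0, 1.0, 0.0, -0.0]
wrist_force: [0.1, 1.6, -0.7]
finger_gap: 0.0428
gripper_force: 61.2
```

```bash
python3 -c "
from h import *
avg(3);st()"
```

```text
avgF [ 0.4   0.59 -0.84] avgT [-0.003  0.014  0.013]
t 24.35 p [ 505.3 -325.5  159.4] yaw 0.01 zax [-5.e-04  6.e-04 -1.e+00] F [ 0.3  -0.48 -0.54] T [ 0.018  0.034 -0.   ] gap 0.0424 gf 61.2 q6 0.875
```

>>> play_rows(
  targets=[
    [[0, 0.4, 2, 0], [0, 0.4, 4, 0], [0, 0.4, 5, 0], [0, 0.4, 6, 0], [0, 0.4, 6, 0]],
  ],
)

```text
clock: 24.98
ee_pos: [0.5056, -0.3262, 0.1539]
ee_rot: [0.0, 1.0, 0.0, 0.0]
wrist_force: [-1.2, 1.2, 0.6]
finger_gap: 0.0426
gripper_force: 61.2
```

```bash
python3 -c "
from h import *
avg(3);st()"
```

```text
avgF [-1.1   1.09  1.43] avgT [ 0.192  0.197 -0.014]
t 25.12 p [ 505.5 -326.2  153.8] yaw 0.01 zax [ 1.e-04 -1.e-04 -1.e+00] F [-0.14  1.14  1.95] T [ 0.188  0.121 -0.034] gap 0.0422 gf 61.2 q6 0.874
```

The cone is on the tabs at about 2.3 N. I'll push 1.5 mm deeper into the spring and turn it lightly.

>>> play_rows(
  targets=[
    [[0, -0.2, 1.5, -2], [0, -0.2, 1.5, -9], [0, -0.2, 1.5, -16], [0, -0.2, 1.5, -23], [0, -0.2, 1.5, -30]],
  ],
)

```text
clock: 25.75
ee_pos: [0.506, -0.327, 0.1518]
ee_rot: [0.002, 0.965, 0.261, 0.0]
wrist_force: [1.5, -3.0, -2.6]
finger_gap: 0.0429
gripper_force: 61.0
```

>>> play_rows(
  targets=[
    [[0, 0, 0, -6], [0, 0, 0, -12], [0, 0, 0, -18], [0, 0, 0, -24], [0, 0, 0, -30]],
  ],
)

```text
clock: 26.38
ee_pos: [0.5068, -0.3277, 0.1519]
ee_rot: [0.003, 0.865, 0.502, 0.001]
wrist_force: [4.8, -4.6, -4.2]
finger_gap: 0.0428
gripper_force: 61.2
```

```bash
python3 -c "
from h import *
avg(3);st()"
```

```text
avgF [ 4.32 -4.58 -3.56] avgT [-0.961 -0.896 -0.095]
t 26.52 p [ 506.8 -327.7  151.9] yaw 60.05 zax [ 0.0042 -0.0043 -1.    ] F [ 4.85 -4.83 -4.17] T [-0.96  -0.843 -0.053] gap 0.0426 gf 61.2 q6 -0.174
```

Fz has dropped and Tz is about −0.1 N·m, so the keyways have caught the tabs and the cone is carrying the spindle round. I'll relieve the side load before sinking it.

>>> play_rows(
  targets=[
    [[-0.2, 0.6, 0, 0], [-0.4, 1.2, 0, 0], [-0.5, 1.8, 0, 0], [-0.5, 1.8, 0, 0], [-0.5, 1.8, 0, 0]],
  ],
)

```text
clock: 27.15
ee_pos: [0.507, -0.3277, 0.1519]
ee_rot: [0.001, 0.866, 0.5, -0.0]
wrist_force: [3.7, -4.8, -4.7]
finger_gap: 0.0425
gripper_force: 61.3
```

```bash
python3 -c "
from h import *
avg(3);st()"
```

```text
avgF [ 3.35 -4.4  -3.88] avgT [-0.822 -0.591 -0.083]
t 27.3 p [ 507.  -327.7  151.9] yaw 60.01 zax [ 6.e-04 -1.e-03 -1.e+00] F [ 3.14 -3.7  -4.17] T [-0.818 -0.559 -0.037] gap 0.0425 gf 61.3 q6 -0.173
```

>>> play_rows(
  targets=[
    [[-0.3, 0.8, 0.3, 0], [-0.6, 1.5, 0.6, 0], [-0.6, 1.5, 1, 0], [-0.6, 1.5, 1, 0], [-0.6, 1.5, 1, 0]],
  ],
)

```text
clock: 27.92
ee_pos: [0.5073, -0.3281, 0.1509]
ee_rot: [-0.001, 0.866, 0.5, -0.0]
wrist_force: [-3.2, 1.8, 2.2]
finger_gap: 0.0425
gripper_force: 61.8
```

```bash
python3 -c "
from h import *
avg(3);st()"
```

```text
avgF [-3.92  1.43  1.94] avgT [ 0.193  0.648 -0.035]
t 28.07 p [ 507.4 -328.2  150.9] yaw 60.0 zax [-0.0012  0.001  -1.    ] F [-4.31  0.27  1.92] T [ 0.272  0.692 -0.033] gap 0.0427 gf 61.9 q6 -0.174
```

>>> play_rows(
  targets=[
    [[0, -0.6, 0, 0], [0, -0.6, 1, 0], [0, -0.6, 2, 0], [0, -0.6, 2, 0], [0, -0.6, 2, 0]],
  ],
)

```text
clock: 28.7
ee_pos: [0.5073, -0.3282, 0.1492]
ee_rot: [-0.0, 0.866, 0.5, 0.0]
wrist_force: [-4.2, 1.2, 2.5]
finger_gap: 0.0425
gripper_force: 61.9
```

```bash
python3 -c "
from h import *
avg(3);st()"
```

```text
avgF [-3.42  1.43  2.23] avgT [ 0.29   0.641 -0.07 ]
t 28.85 p [ 507.3 -328.2  149.2] yaw 60.0 zax [-0.e+00  1.e-04 -1.e+00] F [-3.21  1.58  2.17] T [ 0.283  0.644 -0.042] gap 0.0423 gf 61.9 q6 -0.174
```

>>> play_rows(
  targets=[
    [[-0.1, -0.6, 0, 0], [-0.1, -0.6, 1, 0], [-0.1, -0.6, 2, 0], [-0.1, -0.6, 2, 0], [-0.1, -0.6, 2, 0]],
  ],
)

```text
clock: 29.48
ee_pos: [0.5071, -0.3282, 0.1474]
ee_rot: [0.0, 0.866, 0.5, 0.0]
wrist_force: [-0.4, 1.7, 2.2]
finger_gap: 0.0428
gripper_force: 61.9
```

```bash
python3 -c "
from h import *
avg(3);st()"
```

```text
avgF [-0.33  0.77  2.55] avgT [ 0.112  0.047 -0.042]
t 29.62 p [ 507.1 -328.3  147.4] yaw 60.0 zax [ 9.e-04 -5.e-04 -1.e+00] F [-0.51  0.54  2.73] T [ 0.127  0.038 -0.076] gap 0.0425 gf 61.9 q6 -0.174
```

>>> play_rows(
  targets=[
    [[0, 0, 0.7, 0], [0, 0, 1.4, 0], [0, 0, 2, 0], [0, 0, 2, 0], [0, 0, 2, 0]],
  ],
)

```text
clock: 30.25
ee_pos: [0.507, -0.3283, 0.1454]
ee_rot: [0.0, 0.866, 0.5, 0.0]
wrist_force: [1.2, -0.8, 3.6]
finger_gap: 0.0422
gripper_force: 61.9
```

```bash
python3 -c "
from h import *
avg(3);st()"
```

```text
avgF [ 1.18 -0.41  4.01] avgT [-0.024 -0.189 -0.093]
t 30.4 p [ 507.  -328.2  145.4] yaw 60.0 zax [ 7.e-04 -5.e-04 -1.e+00] F [ 1.83 -0.3   5.14] T [-0.109 -0.21  -0.137] gap 0.0427 gf 61.9 q6 -0.174
```

>>> play_rows(
  targets=[
    [[0, 0, 0, 4], [0, 0, 0, 8], [0, 0, 0, 12], [0, 0, 0, 9], [0, 0, 0, 7]],
  ],
)

```text
clock: 31.02
ee_pos: [0.5063, -0.3277, 0.1443]
ee_rot: [-0.001, 0.895, 0.447, -0.0]
wrist_force: [0.8, -0.3, 1.2]
finger_gap: 0.0423
gripper_force: 61.8
```

```bash
python3 -c "
from h import *
avg(3);st()"
```

```text
avgF [ 0.03 -0.26  1.18] avgT [-0.044 -0.056  0.001]
t 31.18 p [ 506.3 -327.7  144.5] yaw 52.98 zax [-1.2e-03  9.0e-04 -1.0e+00] F [-0.1  -0.09  1.49] T [0.044 0.007 0.033] gap 0.0429 gf 61.8 q6 -0.052
```

>>> play_rows(
  targets=[
    [[0, 0, 0.7, 0], [0, 0, 1.5, 0], [0, 0, 1.5, 2], [0, 0, 1.5, -2], [0, 0, 1.5, 0]],
  ],
)

```text
clock: 31.8
ee_pos: [0.5068, -0.3281, 0.1437]
ee_rot: [0.0, 0.896, 0.445, 0.0]
wrist_force: [-0.1, 0.9, 2.1]
finger_gap: 0.0423
gripper_force: 61.8
```

```bash
python3 -c "
from h import *
avg(3);st()"
```

```text
avgF [-0.28  0.49  2.14] avgT [ 0.084  0.047 -0.006]
t 31.95 p [ 506.8 -328.1  143.7] yaw 52.91 zax [ 3.e-04 -2.e-04 -1.e+00] F [-1.    0.16  1.7 ] T [ 0.07   0.045 -0.068] gap 0.0425 gf 61.8 q6 -0.051
```

The cone dropped and now rests on the shoulder, with the spring taking up about 3 N. I'll ease up, let go, and retract.

>>> play_rows(
  targets=[
    [[0, 0, -0.5, 0], [0, 0, -0.5, 0], [0, 0, -0.5, 0], [0, 0, -0.5, 0], [0, 0, -0.5, 0]],
  ],
  fingers=0.4,
)

```text
clock: 32.58
ee_pos: [0.5067, -0.3281, 0.1441]
ee_rot: [-0.0, 0.895, 0.446, -0.0]
wrist_force: [0.4, -0.4, -0.2]
finger_gap: 0.0597
gripper_force: 0.0
```

>>> play_rows(
  targets=[
    [[0, 0, -10, 0], [0, 0, -30, 0], [0, 0, -70, 0], [0, 0, -110, 0], [0, 0, -110, 0]],
  ],
)

```text
clock: 33.2
ee_pos: [0.5088, -0.3297, 0.2614]
ee_rot: [0.005, 0.895, 0.446, 0.002]
wrist_force: [0.5, -0.1, 1.0]
finger_gap: 0.0597
gripper_force: 0.0
```

```bash
python3 -c "
from h import *
go(.45,-.05,.28,60)
p,M=st();print(M.T@np.array([-.06,.25,0])*1e3)"
```

```text
t 33.2 p [ 508.8 -329.7  261.4] yaw 53.01 zax [ 0.0085 -0.0071 -0.9999] F [ 0.48 -0.08  1.04] T [-0.007 -0.02  -0.029] gap 0.0597 gf 0.0 q6 -0.052
shift [ 188.  -215.1  -21. ] spin -6.99
t 33.2 p [ 508.8 -329.7  261.4] yaw 53.01 zax [ 0.0085 -0.0071 -0.9999] F [ 0.48 -0.08  1.04] T [-0.007 -0.02  -0.029] gap 0.0597 gf 0.0 q6 -0.052
[ 163.56826247 -198.34363808   -2.28577005]
```

>>> play_rows(
  targets=[
    [[35, -42, -10, 0], [70, -84, -10, 0], [105, -126, -10, 0], [140, -168, -10, 0], [164, -198, -10, 0]],
  ],
)

```text
clock: 33.83
ee_pos: [0.4464, -0.076, 0.2644]
ee_rot: [0.0, 0.895, 0.447, 0.0]
wrist_force: [-0.1, -0.3, 0.7]
finger_gap: 0.0598
gripper_force: 0.0
```

```bash
python3 - <<'E'
from h import *
im,K,R,t=cam("top");im2,K2,R2,t2=cam("side");st()
np.set_printoptions(linewidth=250)
for b in(.130,.135,.140):
    print(b,"dome top",proj(K2,R2,t2,(.506,-.324,b+.069)).round(1),"skirt px v", [proj(K2,R2,t2,(.506+.031*np.cos(i),-.324+.031*np.sin(i),b)).round(1).tolist() for i in(0,1.5708,3.1416)])
print(im2[118:166,255:287,1])
# changed regions vs earlier frames (bystanders)
a=cv2.imread("pics/raw_side.png");d=np.abs(a.astype(int)-im2).max(2)>40
n,l,s,c=cv2.connectedComponentsWithStats(d.astype(np.uint8))
print([x[:5].tolist() for x in s[1:] if x[4]>25])
E
```

```text
t 33.92 p [446.5 -75.2 264.5] yaw 53.24 zax [ 9.e-04  6.e-04 -1.e+00] F [-0.59 -0.7   0.32] T [-0.001 -0.032 -0.013] gap 0.0597 gf 0.0 q6 0.31
0.13 dome top [271.3 127.2] skirt px v [[262.0, 146.1], [268.1, 151.7], [280.6, 148.8]]
0.135 dome top [271.3 125.7] skirt px v [[262.0, 144.7], [268.1, 150.3], [280.7, 147.4]]
0.14 dome top [271.3 124.2] skirt px v [[262.0, 143.2], [268.1, 148.8], [280.7, 145.9]]
[[ 24  21  25 ... 210 210 207]
 [ 27  25  21 ... 211 209 209]
 [ 25  22  22 ... 213 209 206]
 ...
 [125 121 103 ... 101 109 116]
 [127 123 124 ... 116 112 112]
 [ 93  93 119 ... 105  86  90]]
[[487, 0, 6, 15, 59], [501, 0, 11, 26, 126], [232, 5, 101, 18, 1138], [334, 5, 26, 10, 101], [350, 21, 11, 6, 28], [212, 22, 110, 38, 1738], [499, 43, 13, 15, 159], [187, 46, 15, 3, 29], [435, 47, 61, 13, 338], [184, 50, 20, 13, 87], [277, 58, 132, 29, 1262], [194, 60, 9, 13, 26], [190, 64, 9, 25, 129], [171, 69, 11, 17, 93], [231, 80, 15, 10, 104], [244, 88, 40, 62, 1509], [184, 92, 40, 105, 2642], [467, 124, 45, 47, 832], [420, 171, 8, 21, 80], [430, 170, 14, 11, 45], [452, 185, 29, 5, 46], [197, 194, 217, 131, 11855], [414, 194, 9, 10, 40], [493, 200, 19, 24, 249], [412, 203, 85, 52, 1268], [410, 237, 24, 17, 63], [442, 253, 65, 77, 1961], [384, 304, 12, 9, 35], [395, 312, 21, 21, 108], [495, 333, 8, 9, 27]]
```

>>> play_rows(
  targets=[
    [[48, -36, 0, 0], [96, -72, 0, 0], [144, -108, 0, 0], [160, -120, 0, 0], [160, -120, 0, 0]],
  ],
)

```text
clock: 34.55
ee_pos: [0.4478, 0.1227, 0.2642]
ee_rot: [0.0, 0.894, 0.447, -0.0]
wrist_force: [-0.4, -0.2, 0.2]
finger_gap: 0.0597
gripper_force: 0.0
```

```bash
python3 - <<'E'
from h import *
import sys
np.set_printoptions(linewidth=250,threshold=10**6)
im,K,R,t=cam("top");im2,K2,R2,t2=cam("side");st()
print(im2[122:164:1,258:285,1])
E
```

```text
t 34.65 p [448.  121.3 264.1] yaw 52.97 zax [-1.e-04 -6.e-04 -1.e+00] F [-0.05  0.22  0.53] T [-0.009  0.039 -0.05 ] gap 0.06 gf 0.0 q6 0.751
[[216 216 216 217 215 215 215 215 216 217 215 216 217 216 214 216 215 215 215 215 217 213 215 215 215 216 216]
 [217 218 215 215 216 216 217 216 214 215 215 216 215 216 215 214 215 216 215 215 216 215 216 214 216 216 216]
 [217 216 215 213 214 216 215 215 216 217 214 217 216 216 217 217 217 217 215 217 216 215 216 217 216 216 215]
 [215 214 215 213 216 213 214 216 212 217 218 217 214 216 215 218 216 217 213 216 215 215 216 216 214 216 214]
 [215 216 215 214 217 215 214 217 217 217 212 211 203 204 206 216 216 218 217 214 218 215 216 216 214 215 215]
 [217 215 216 216 214 216 218 217 217 212 192 174 170 166 165 183 202 213 220 215 216 216 218 216 215 216 214]
 [213 216 215 216 218 214 216 217 209 182 140 107 118 128 111 121 154 190 216 220 215 217 213 215 217 214 216]
 [214 217 216 214 217 216 217 209 175 128  86  75  87 113  90  77  91 147 207 218 219 216 217 215 215 216 216]
 [215 217 218 215 216 216 212 181 114  74  69  77  87 108  83  67  62 
[... 3004 characters left out ...]
  41  44  48  59  65  72  76  86]
 [ 71  75  90  85  68  49  43  37  41  39  44  39  43  41  44  40  38  43  39  36  39  38  46  62  74  79  93]
 [ 72  77  87  75  57  50  44  44  42  42  40  43  38  39  42  41  41  39  40  38  43  39  48  64  76  85  91]
 [ 68  70  86  82  67  57  54  47  45  43  41  43  36  42  41  36  41  36  45  40  43  46  58  78  77  78  86]
 [ 71  68  78  87  84  85  74  58  48  51  47  41  44  45  44  48  45  46  45  44  53  58  65  77  81  84  84]
 [ 78  72  69  71  80  90  84  68  63  59  58  60  56  52  57  55  54  50  50  60  64  67  65  71  72  83  82]
 [ 93  85  78  70  74  80  74  74  77  73  77  89  90  88  83  78  68  61  64  72  75  67  67  73  86 100 106]]
```

```bash
python3 -c "
from h import *
print(job_done())"
```

```text
the job is handed in; nothing more can be done
None
```

The press is back together and handed in: the strainer lies flat in the jug, the cone is home on the shoulder with both parts released, and nothing came near the glass or spice jars. However, on the first try the strainer pushed on the spindle flange with about 40 N, over the 20 N limit, before I backed off.

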